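# Lay out microscope optics in light-path order

### The arm

A 7-joint arm with a two-finger parallel gripper is mounted at the origin on the work surface. World frame = base frame: x ahead of the robot, y to its left, z up, the work surface at z = 0. Lengths are in m, angles in rad, forces in N, time in s.
With the tool pointing down it reaches from about 0.4 to 0.9 m from the base axis. Payload 5.5 kg.
Tool frame: the origin (TCP) lies midway between the tips of the shut fingers; the grasp point (between the pads) lies 19 mm behind it (grasp_offset is the distance from the TCP to the grasp point, in m); x points along the fingers, z is the direction in which the jaws open and shut, and the axes are right-handed (so a half turn about x gives the same grasp; the last joint's range is limited). The gripper opens to 85 mm and grips with 20 to 120 N. Pads are 22 mm wide; open, the fingers measure 114 mm over their backs; the gripper's body (76 mm by 85 mm) begins 54 mm behind the grasp point. The pads swing forward as they close: fully open they stand 13 mm farther back than shut.
Start: joints at [1.364, 0.501, -0.427, 1.55, 0.221, 1.138, -0.21], TCP at [0.294, -0.58, 0.231] pointing down, gripper open.
Joint ranges: [-2.88, 2.88], [-0.31, 2.03], [-1.54, 1.56], [0.2, 2.42], [-1.41, 4.55], [0.19, 2.02], [-2.57, 2.57]. Speed limits (rad/s): [2.57, 2.57, 3.14, 3.14, 3.14, 3.14, 3.14].

### API

Orientations are given as a unit quaternion [w, x, y, z].
In Python, from plant import observe, camera, get_calibration, sign_off, grasp_offset gives the robot as it stands.
- The arm moves only by the tool send_rows, never from a script. Its argument "moves" is text: rows parted by semicolons, each of 7 numbers parted by spaces: the shift along the tool's x, y, z in mm, then the turn, a rotation vector about the tool's x, y, z in degrees, then the closure, from 0 (fully open) to 1 (shut). In form: tx ty tz ax ay az hand; .... A call has 1 to 12 rows; each row is the pose to reach, as a shift and turn from the pose commanded when the call began, along the tool's axes at that moment; what a row does not reach only later rows make up. A row lasts 1/10 s, in which the tool goes at most 50 mm and 8.59 degrees, less where a joint would pass 70% of its speed; a pose out of reach is approached as far as the arm can. A call with a gripper value outside its range is refused whole. The fingers move at their own pace and stop on an object; "grip_force" is the grip in N (left out, the last holds). Time passes only in rows, so rows that repeat a pose let the fingers close. It gives the time, the measured TCP pose, the force and the opening at its end, in the units of the state.
- observe(): the state, without advancing time (a new reading comes with each control period).
- camera(name): name is "scene" or "side" or "wrist"; returns the picture (480x640x3 uint8, red, green, blue); there is no depth.
- get_calibration(name): a dict with "vfov" (degrees; the focal length in pixels is half the picture's height over the tangent of half this angle, whatever the lens; pixels are square), "cx", "cy" (the principal point, pixels), "cam_to_world" (4x4, takes a point from camera to world coordinates). Camera axes: x right, y down, z forward; pixel columns grow to the right and rows downward; lengths in m; the calibration is good to about 2 mm. A picture is of the moment at which its call begins: read the wrist's pose just before it. get_calibration takes no time and is no camera call; for the wrist camera it gives the pose at the moment of the call.
- sign_off(): hands the job in, once; it reports no verdict.
The state is a dict: "clock": time; "q": joint angles; "qd": joint speeds; "tau": joint torques, N m; "position": TCP position; "ee_rot": TCP orientation; "wrist_force": force on the tool from outside, world axes, zero at the start; "torque": the same for the moment, N m; "opening": finger opening in m.
Only numpy, scipy, OpenCV 4.12 (cv2) and the standard library are available. Lean on these libraries where they do the work, as an engineer would, in place of code of your own. Each camera call takes 0.05 s, during which the arm holds its last target. There are 200 camera calls.

### The job

Set out the parts of the microscope being serviced on the three cork pads in the order in which light passes through them: the condenser on the end pad nearest the lamp, the eyepiece on the end pad farthest from the lamp, and the objective on the pad between those two, each standing upright in the middle of its pad just as it stands now. The filter, which is lying on one of the pads, goes flat and centred on top of the condenser. Do not topple any of the parts or turn the filter over, and leave the oil bottle and the swab jar standing where they are.

Things in the scene. Friction and masses are not known exactly. Their poses are not given: they have to be found in the camera images.
- condenser: Squat black cylinder, the widest of the three standing parts: foot flange 58 mm across and 8 mm high, above it a body 50 mm across with a thin steel band; 45 mm high overall, flat top 50 mm across with a 34 mm lens flush in it. Mass about 180 g. Origin: centre of the underside; z up along its axis.
- objective: Slim steel lens barrel, the thinnest part: 26 mm across up to 30 mm height, with a narrow black and a narrow brass band, then tapering to a 16 mm tip; 48 mm high overall. It stands on its wide end. Mass about 110 g. Origin: centre of the underside; z up along its axis.
- eyepiece: Black stepped cylinder, the tallest part: lower head 40 mm across and 30 mm high, then above 34 mm a barrel 30 mm across with a steel band, up to the top at 68 mm. It stands on its wide end. Mass about 100 g. Origin: centre of the underside; z up along its axis.
- filter: Flat aluminium ring with a grey glass in it, a solid disc 45 mm across and 12 mm thick, lying on one of the cork pads at the start. Mass about 50 g. Origin: centre of the underside; z up along its axis.
- pad_a: One of three identical round cork pads, 70 mm across and 6 mm thick, fixed to the bench, spaced roughly in a row across the bench from the robot's left to its right (along world y), about 155 mm apart, always with one on the left, one in the middle and one on the right; which of the three this is changes from start to start. Origin: centre of the underside on the bench; the top is 6 mm above it.
- pad_b: Another of the three identical cork pads (see pad_a).
- pad_c: The third of the three identical cork pads (see pad_a).
- lamp: The microscope's lamp unit: a white box 100 x 80 mm and 45 mm high with a round black collar 64 mm across and a glass on top, 63 mm high overall, fixed to the bench just beyond the left end or just beyond the right end of the row of pads (about 180 mm from the end pad); a low grey slide case, 110 x 75 mm and 32 mm high, stands beyond the other end. Origin: centre of the underside.
- oil_bottle: Bystander: small amber bottle 32 mm across with a white pointed dropper cap, 80 mm high, standing loose among the parts. Origin: centre of the underside; z up.
- swab_jar: Bystander: small white jar 36 mm across with a white lid 39 mm across, 50 mm high, standing loose among the parts. Origin: centre of the underside; z up.
Things that resemble listed ones, but are neither listed nor needed, are in the scene too. What is shaped like the objective but blue or green is not meant.

How it is judged:
By the outcome, as a careful person would: the job done as asked, in the order asked, and still so for the second after the job is handed in, with the robot touching nothing.
It also fails if it takes over 134 s, if anything falls off the work surface, if the arm or the gripper's body presses on something with over 40 N, if the wrist force passes 120 N, or if a joint passes its speed limit or range.

## Working session

There is one attempt and no reset: what is moved stays moved. The work goes in short steps, Python scripts to look and compute and a tool call to move; the robot and the scene stay as the last step left them, time stands still between calls to the robot, and variables do not carry over. Pictures are saved under pics/ and viewed, about 12 in all and at most 16, crops included, and the job is handed in when it is done.

Besides the shell and the picture viewer there is one more tool, called after "Emit:" as name(argument=value, ...) on one line, values as JSON. send_rows: Moves the arm, as the interface text tells. Its arguments: {"type":"object","properties":{"moves":{"type":"string"},"grip_force":{"type":"number"}},"required":["moves"]}

```bash
ls; mkdir -p pics; python3 - <<'E'
from plant import *
import cv2,numpy as np
np.set_printoptions(precision=4,suppress=True)
s=observe();print(s, grasp_offset)
for n in ("scene","side","wrist"):
    print(n,get_calibration(n)); cv2.imwrite(f"pics/{n}0.png",camera(n)[:,:,::-1])
E
```

```text
pics
{'clock': 0.0, 'q': array([ 1.3642,  0.5019, -0.4268,  1.5515,  0.2208,  1.1383, -0.2103]), 'qd': array([ 0.0003,  0.0007, -0.001 ,  0.0007,  0.0004, -0.0001, -0.0009]), 'tau': array([  0.0001, -56.9516,  -5.8156, -28.0939,   0.0107,   0.012 ,
        -0.    ]), 'position': array([ 0.2939, -0.579 ,  0.2302]), 'ee_rot': array([ 0.602 ,  0.3703,  0.6032, -0.3695]), 'wrist_force': array([-0.0169, -0.184 ,  0.237 ]), 'torque': array([-0.0156, -0.0243, -0.0314]), 'opening': 0.08564541918924937} 0.0187
scene {'vfov': 55.33683612717813, 'cx': 319.78267251253425, 'cy': 238.71541319148372, 'cam_to_world': array([[-0.7651,  0.5556, -0.3255,  0.7814],
       [ 0.644 ,  0.6627, -0.3823,  0.3041],
       [ 0.0034, -0.5021, -0.8648,  0.7591],
       [ 0.    ,  0.    ,  0.    ,  1.    ]])}
side {'vfov': 48.338246658818946, 'cx': 323.20895647928785, 'cy': 239.3439961938134, 'cam_to_world': array([[-0.9918, -0.0985,  0.0808,  0.428 ],
       [-0.1258,  0.6573, -0.7431,  0.7326],
       [ 0.0201, -0.7472, -0.6643,  0.7225],
       [ 0.    ,  0.    ,  0.    ,  1.    ]])}
wrist {'vfov': 66.53129991150288, 'cx': 316.09298977096716, 'cy': 236.75717708889772, 'cam_to_world': array([[ 0.4529, -0.8606, -0.2329,  0.3528],
       [-0.8916, -0.4373, -0.1178, -0.5504],
       [-0.0005,  0.261 , -0.9653,  0.373 ],
       [ 0.    ,  0.    ,  0.    ,  1.    ]])}
```

View pics/scene0.png

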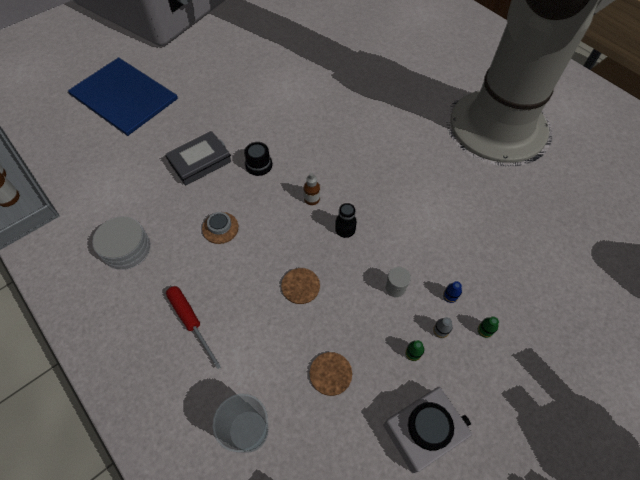

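View pics/side0.png

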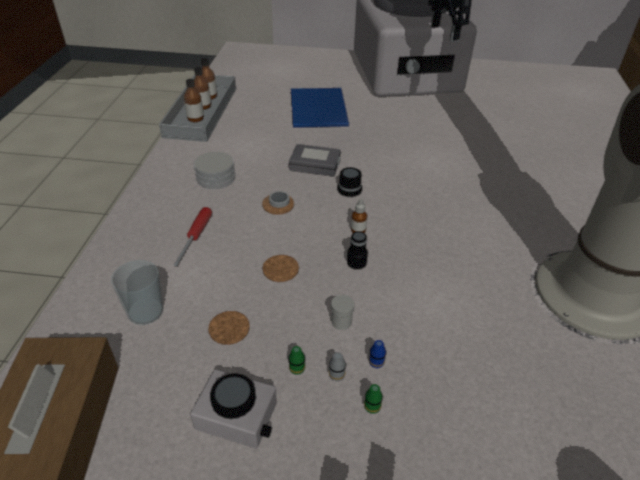

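The scene view shows the pads at (220,228) with the filter on it, (300,285) and (330,373). The lamp is at (432,428), next to the (330,373) pad. The condenser is at (258,158), the eyepiece at (346,220) and the steel objective at (444,327). The bottle is at (312,190) and the jar at (398,283). The side view agrees.

```bash
cat > h.py <<'E'
import numpy as np, cv2
from plant import *
np.set_printoptions(precision=4,suppress=True)
def cal(n):
    c=get_calibration(n); f=240/np.tan(np.radians(c['vfov']/2)); return f,c['cx'],c['cy'],np.array(c['cam_to_world'])
def ray(c,u,v,z):
    f,cx,cy,T=c; d=T[:3,:3]@[(u-cx)/f,(v-cy)/f,1]; o=T[:3,3]; return (o+d*(z-o[2])/d[2])[:2]
def proj(c,P):
    f,cx,cy,T=c; p=(np.atleast_2d(P)-T[:3,3])@T[:3,:3]; return np.c_[f*p[:,0]/p[:,2]+cx,f*p[:,1]/p[:,2]+cy]
def circ(c,x,y,z,r,n=48):
    a=np.linspace(0,2*np.pi,n); return proj(c,np.c_[x+r*np.cos(a),y+r*np.sin(a),0*a+z])
E
cat > a.py <<'E'
from h import *
for n in("scene","side"):
    im=cv2.imread(f"pics/{n}0.png"); c=cal(n); h=cv2.cvtColor(im,cv2.COLOR_BGR2HSV)
    m=((h[...,0]>5)&(h[...,0]<18)&(h[...,1]>90)&(h[...,2]>60)).astype(np.uint8)
    k,l,st,ce=cv2.connectedComponentsWithStats(m)
    for i in range(1,k):
        if 250<st[i,4]<2000:
            pts=np.argwhere(l==i)[:,::-1].astype(np.float32); hull=cv2.convexHull(pts)
            M=cv2.moments(hull); u,v=M['m10']/M['m00'],M['m01']/M['m00']
            print(n,st[i],(u,v),ray(c,u,v,.005))
    P=dict(scene=dict(cond=(258,150,.045),eye=(347,210,.068),obj=(445,320,.046),oil=(312,178,.08),jar=(399,275,.05)),
     side=dict(cond=(350,175,.045),eye=(358,238,.068),obj=(338,354,.046),oil=(360,206,.08),jar=(343,302,.05)))[n]
    for k,p in P.items(): print(n,k,ray(c,*p))
s=cv2.imread("pics/scene0.png");d=cv2.imread("pics/side0.png")
z=lambda im,u,v:cv2.resize(im[v-37:v+38,u-33:u+33],(264,300),interpolation=cv2.INTER_CUBIC)
cv2.imwrite("pics/z1.png",np.vstack([np.hstack([z(s,258,160),z(s,346,220),z(s,444,325)]),np.hstack([z(d,350,182),z(d,358,250),z(d,338,365)])]))
E
python3 a.py
```

```text
scene [202 213  36  31 409] (220.29603429796356, 228.6518756698821) [ 0.6301 -0.1696]
scene [ 281  268   39   36 1070] (300.0850519584332, 285.4932054356514) [0.5873 0.0225]
scene [ 310  352   42   44 1433] (330.33392857142854, 373.4922619047619) [0.6476 0.1758]
scene cond [ 0.4746 -0.2516]
scene eye [ 0.4447 -0.0157]
scene obj [0.455 0.238]
scene oil [ 0.4528 -0.1052]
scene jar [0.4567 0.1329]
side [185  67  29  37 504] (198.98981324278438, 85.92671194114317) [ 0.9638 -0.6916]
side [263 255  36  27 735] (280.24689622862496, 267.86437104708364) [0.5858 0.0231]
side [ 209  311   40   33 1035] (228.58871234690497, 327.15309500165506) [0.646  0.1763]
side cond [ 0.4788 -0.2463]
side eye [ 0.4444 -0.0128]
side obj [0.4545 0.2353]
side oil [ 0.4475 -0.0938]
side jar [0.4572 0.132 ]
```

View pics/z1.png

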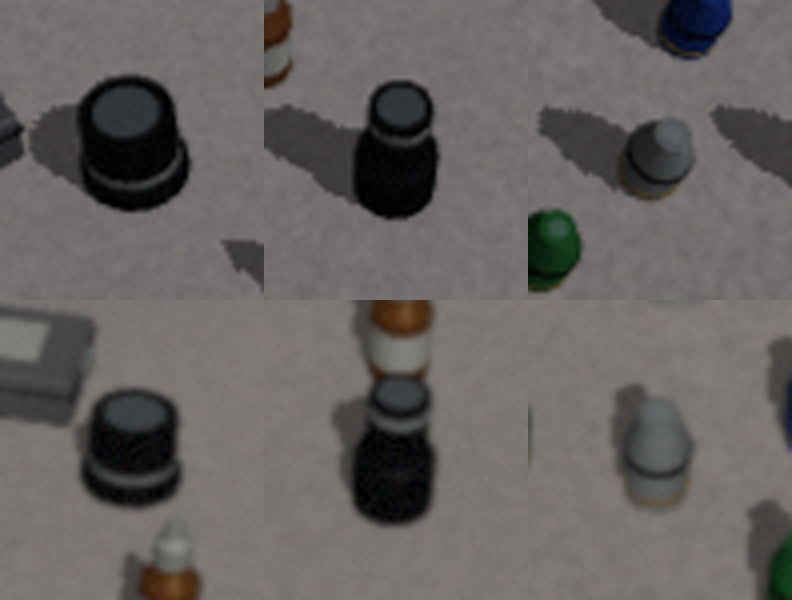

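```bash
cat >> h.py <<'E'
from scipy.spatial.transform import Rotation as Ro
def go(p,yaw):
    """target TCP world p (m), jaw direction yaw (deg in world xy, mod 180) -> tool shift mm, rotvec deg"""
    s=observe(); w,x,y,z=s['ee_rot']; R=Ro.from_quat([x,y,z,w]); M=R.as_matrix()
    best=None
    for k in(0,180):
        a=np.radians(yaw+k); zz=np.array([np.cos(a),np.sin(a),0]); xx=np.array([0,0,-1.]); G=np.c_[xx,np.cross(zz,xx),zz]
        rv=np.degrees((R.inv()*Ro.from_matrix(G)).as_rotvec())
        if best is None or np.linalg.norm(rv)<np.linalg.norm(best): best=rv
    print('pos',s['position'],'jaw yaw',np.degrees(np.arctan2(M[1,2],M[0,2])),'tilt',np.degrees(np.arccos(-M[2,0])),'q7',s['q'][6],'open',s['opening'],'t',s['clock'],'F',s['wrist_force'])
    print('shift mm',M.T@(np.array(p)-s['position'])*1000,'rot',best,flush=True)
E
python3 - <<'E'
from h import *
c=cal("scene")
for k,p in dict(blue=(454,293,.01),g1=(415,350,.02),g2=(489,328,.015),obj=(443,330,.012),case1=(186,181,0.016),case2=(231,158,.016),case3=(210,134,.03)).items(): print(k,ray(c,*p))
go([.445,.15,.30],0); go([.445,.15,.30],90)
s=observe(); M=Ro.from_quat(s['ee_rot'][[1,2,3,0]]).as_matrix(); print(M)
E
```

```text
blue [0.3888 0.211 ]
g1 [0.5194 0.2388]
g2 [0.3944 0.2926]
obj [0.4554 0.2446]
case1 [ 0.6221 -0.3015]
case2 [ 0.5182 -0.2927]
case3 [ 0.52   -0.3643]
pos [ 0.294  -0.5791  0.2305] jaw yaw -63.08140221671733 tilt 0.08856784644664402 q7 -0.21028435786287597 open 0.08579419454067991 t 0.15 F [-0.77    0.0834 -0.6536]
shift mm [ -68.5785  464.7554 -581.8466] rot [-63.0814  -0.077   -0.0526]
pos [ 0.294  -0.5791  0.2305] jaw yaw -63.08140221671733 tilt 0.08856784644664402 q7 -0.21028435786287597 open 0.08579419454067991 t 0.15 F [-0.77    0.0834 -0.6536]
shift mm [ -68.5785  464.7554 -581.8466] rot [26.9186 -0.0878  0.0165]
[[-0.0006  0.8917  0.4527]
 [ 0.0014  0.4527 -0.8916]
 [-1.      0.0001 -0.0015]]
```

Emit:
send_rows(moves="0 43 -55 5 0 0 0;0 86 -109 10 0 0 0;0 129 -164 15 0 0 0;0 171 -218 20 0 0 0;0 214 -273 26.9 0 0 0;0 257 -328 26.9 0 0 0;0 300 -382 26.9 0 0 0;0 342 -437 26.9 0 0 0;0 385 -491 26.9 0 0 0;0 428 -546 26.9 0 0 0;0 471 -600 26.9 0 0 0;30 513 -655 26.9 0 0 0", grip_force=40)

```text
clock: 1.35
position: [0.411, 0.0106, 0.2267]
ee_rot: [0.501, 0.5, 0.499, -0.5]
wrist_force: [0.5, -0.7, -0.3]
opening: 0.0855
```

```bash
python3 - <<'E'
from h import *
go([.455,.238,.20],90)
E
```

```text
pos [0.411  0.0106 0.2267] jaw yaw -90.00599592335445 tilt 0.14138719813846576 q7 -1.7322199300026482 open 0.08548725408541681 t 1.35 F [ 0.546  -0.7242 -0.2719]
shift mm [  26.4893   43.9541 -227.4802] rot [-0.0059  0.0742 -0.1204]
```

Emit:
send_rows(moves="5 9 -45 0 0 0 0;10 18 -90 0 0 0 0;15 27 -135 0 0 0 0;20 36 -180 0 0 0 0;26 44 -227 0 0 0 0;26 44 -227 0 0 0 0;26 44 -227 0 0 0 0;26 44 -227 0 0 0 0")

```text
clock: 2.15
position: [0.4543, 0.2345, 0.1997]
ee_rot: [-0.5, -0.5, -0.5, 0.501]
wrist_force: [0.2, -0.5, -0.1]
opening: 0.0852
```

```bash
python3 - <<'E'
from h import *
go([.455,.238,.20],90)
c=cal("wrist"); cv2.imwrite("pics/w1.png",camera("wrist")[:,:,::-1]); np.save("w1.npy",np.array(c,dtype=object),allow_pickle=True); print(c)
E
```

```text
pos [0.4543 0.2345 0.1997] jaw yaw -90.0344725897858 tilt 0.08155250826732374 q7 -2.4104152025958414 open 0.08521927826911559 t 2.15 F [ 0.2478 -0.4777 -0.1125]
shift mm [-0.3436  0.6928 -3.4946] rot [-0.0345  0.0702  0.0415]
(np.float64(365.8428657933156), 316.09298977096716, 236.75717708889772, array([[-0.0004, -0.9653, -0.2611,  0.5203],
       [-1.    ,  0.0011, -0.0025,  0.2337],
       [ 0.0027,  0.2611, -0.9653,  0.3422],
       [ 0.    ,  0.    ,  0.    ,  1.    ]]))
```

View pics/w1.png

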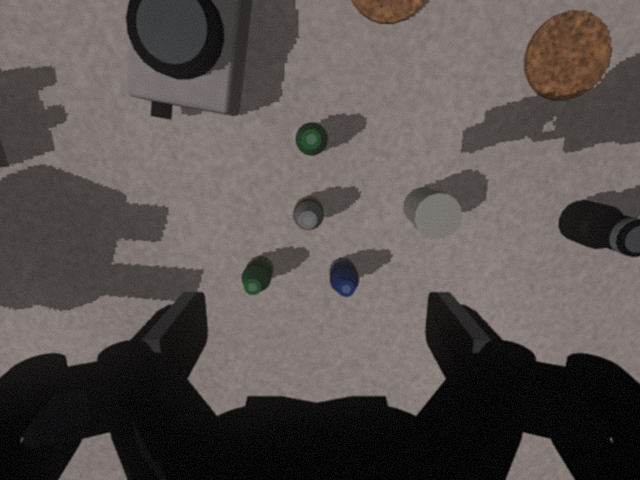

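```bash
python3 - <<'E'
from h import *
c=tuple(np.load("w1.npy",allow_pickle=True))
im=cv2.imread("pics/w1.png")
x,y=ray(c,307.5,219,.048); print(x,y, ray(c,430,57,.006) , ray(c,568,55,.006))
for X,Y in((x,y),):
    for z,r in((0,.013),(.03,.013),(.048,.008)): cv2.polylines(im,[np.int32(circ(c,X,Y,z,r)*16)],True,(0,255,255),1,cv2.LINE_AA,4)
cr=[cv2.resize(q[165:265,260:360],(400,400),interpolation=cv2.INTER_CUBIC) for q in(cv2.imread("pics/w1.png"),im)]
cv2.imwrite("pics/z2.png",np.hstack(cr))
E
```

```text
0.4558783606390987 0.23998555525628393 [0.5859 0.1369] [0.5874 0.021 ]
```

View pics/z2.png

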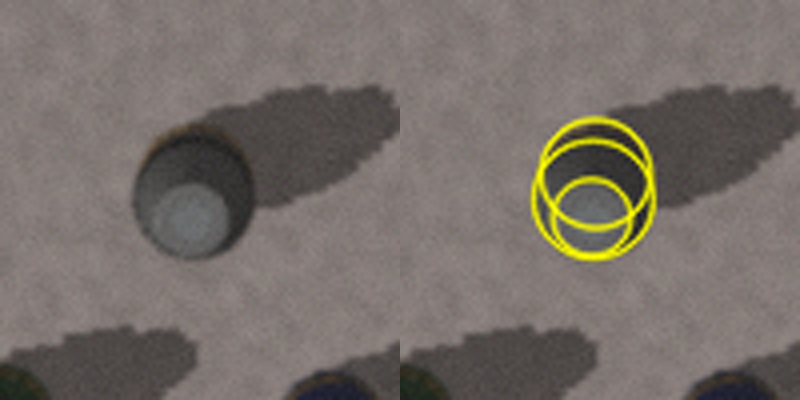

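```bash
python3 - <<'E'
from h import *
go([.455,.2395,.006],-75)
E
```

```text
pos [0.4546 0.234  0.1999] jaw yaw -90.10269394930701 tilt 0.08248926696560024 q7 -2.41055648219279 open 0.08551096360665345 t 2.2 F [-0.254  -0.201  -0.0813]
shift mm [193.8483   0.4392  -5.8069] rot [-15.1027   0.0797   0.0221]
```

Emit:
send_rows(moves="40 0 -6 -8 0 0 0.35;80 0 -6 -15 0 0 0.35;115 0 -6 -15 0 0 0.35;125 0 -6 -15 0 0 0.35;125 0 -6 -15 0 0 0.35;125 0 -6 -15 0 0 0.35")

```text
clock: 2.8
position: [0.4556, 0.2418, 0.0765]
ee_rot: [0.561, 0.431, 0.56, -0.43]
wrist_force: [0.7, 1.2, 0.6]
opening: 0.0551
```

```bash
python3 - <<'E'
from h import *
go([.455,.2395,.006],-75)
E
```

```text
pos [0.4556 0.2418 0.0765] jaw yaw -75.06162711816145 tilt 0.12230790783694469 q7 -2.351288401816703 open 0.05507433024247013 t 2.8 F [0.6619 1.1896 0.5725]
shift mm [70.5233 -1.3603  2.026 ] rot [-0.0616 -0.005  -0.1222]
```

Emit:
send_rows(moves="30 -1 2 0 0 0 0.35;55 -1 2 0 0 0 0.35;68 -1 2 0 0 0 0.35;70 -1 2 0 0 0 0.35;70 -1 2 0 0 0 0.35;70 -1 2 0 0 0 0.35")

```text
clock: 3.4
position: [0.4551, 0.2403, 0.0064]
ee_rot: [0.561, 0.431, 0.561, -0.43]
wrist_force: [-0.2, -0.2, -0.5]
opening: 0.0554
```

```bash
python3 - <<'E'
from h import *
go([.455,.2395,.006],-75)
E
```

```text
pos [0.4551 0.2403 0.0064] jaw yaw -74.98127456915633 tilt 0.1403105045388609 q7 -2.443460039175211 open 0.05543178493855349 t 3.4 F [-0.2084 -0.1749 -0.4914]
shift mm [ 0.4196 -0.3111  0.7939] rot [ 0.0187 -0.0263 -0.1378]
```

Good. Close and lift.

Emit:
send_rows(moves="0 0 0 0 0 0 0.6;0 0 0 0 0 0 1;0 0 0 0 0 0 1;0 0 0 0 0 0 1;0 0 0 0 0 0 1;0 0 0 0 0 0 1;-10 0 0 0 0 0 1;-40 0 0 0 0 0 1;-85 0 0 0 0 0 1;-130 0 0 0 0 0 1;-160 0 0 0 0 0 1;-160 0 0 0 0 0 1")

```text
clock: 4.6
position: [0.4564, 0.2414, 0.1698]
ee_rot: [0.563, 0.433, 0.56, -0.428]
wrist_force: [-0.3, -0.2, -0.6]
opening: 0.0247
```

```bash
python3 - <<'E'
from h import *
go([.587,.0225,.15],-75)
E
```

```text
pos [0.4564 0.2414 0.1698] jaw yaw -74.96700763944145 tilt 0.4634805770324555 q7 -2.232923013965331 open 0.0247437690503181 t 4.6 F [-0.3181 -0.1697 -0.6098]
shift mm [ 20.1643  69.1683 245.318 ] rot [ 0.0328 -0.0371 -0.462 ]
```

Emit:
send_rows(moves="0 12 42 0 0 0 1;0 24 84 0 0 0 1;0 36 126 0 0 0 1;0 48 168 0 0 0 1;0 60 210 0 0 0 1;20 69 245 0 0 0 1;60 69 245 0 0 0 1;85 69 245 0 0 0 1;100 69 245 0 0 0 1;100 69 245 0 0 0 1;100 69 245 0 0 0 1;100 69 245 0 0 0 1")

```text
clock: 5.8
position: [0.5853, 0.0215, 0.0666]
ee_rot: [0.562, 0.431, 0.561, -0.43]
wrist_force: [0.3, -0.8, -0.6]
opening: 0.0246
```

```bash
python3 - <<'E'
from h import *
go([.587,.0225,.0125],-75)
c=cal("wrist"); im=cv2.cvtColor(camera("wrist"),cv2.COLOR_RGB2BGR)
cv2.imwrite("pics/w2.png",im)
for X,Y in((.5865,.0225),(.6468,.176)): cv2.polylines(im,[np.int32(circ(c,X,Y,.006,.035)*16)],True,(0,255,255),1,cv2.LINE_AA,4)
cv2.imwrite("pics/w2b.png",im)
np.save("w2.npy",np.array(c,dtype=object),allow_pickle=True)
E
```

```text
pos [0.5853 0.0215 0.0666] jaw yaw -74.94002250095934 tilt 0.14698534710809186 q7 -1.8730238622826916 open 0.024636743469689755 t 5.8 F [ 0.2743 -0.7756 -0.5664]
shift mm [54.0588  1.748  -0.524 ] rot [ 0.06    0.0282 -0.1443]
```

View pics/w2b.png

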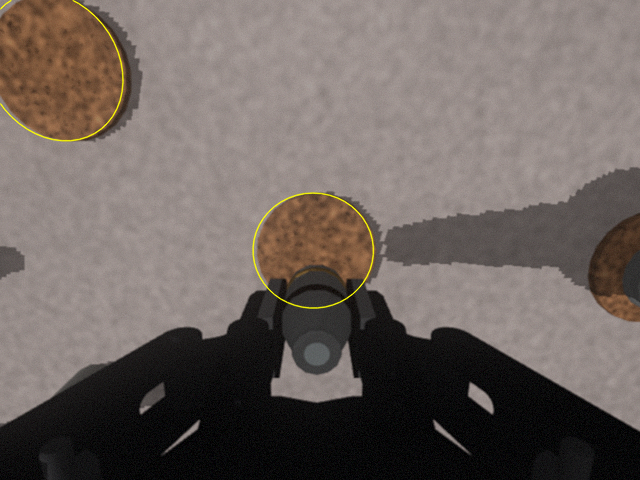

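```bash
python3 - <<'E'
from h import *
c=tuple(np.load("w2.npy",allow_pickle=True))
im=cv2.imread("pics/w2.png"); b=.0666-.0064
print(ray(c,317,354,b+.048),'tip', ray(c,316,288,b+.03))
for z,r in((0,.013),(.03,.013),(.048,.008)): cv2.polylines(im,[np.int32(circ(c,.5853,.0215,b+z,r)*16)],True,(0,255,255),1,cv2.LINE_AA,4)
cv2.imwrite("pics/z3.png",cv2.resize(im[240:390,240:390],(600,600),interpolation=cv2.INTER_CUBIC))
E
```

```text
[0.5859 0.0203] tip [0.5999 0.0243]
```

View pics/z3.png

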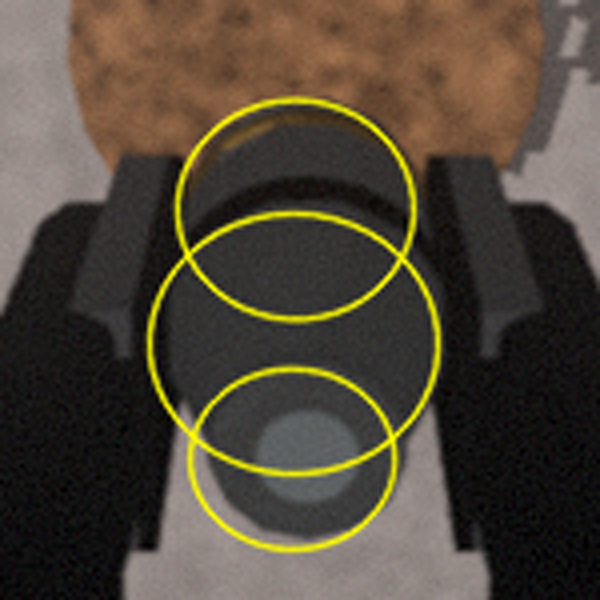

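Emit:
send_rows(moves="20 2 -1 0 0 0 1;38 2 -1 0 0 0 1;46 2 -1 0 0 0 1;50 2 -1 0 0 0 1;52 2 -1 0 0 0 1;53.5 2 -1 0 0 0 1;53.5 2 -1 0 0 0 1;53.5 2 -1 0 0 0 1")

```text
clock: 6.65
position: [0.5863, 0.0224, 0.012]
ee_rot: [0.561, 0.431, 0.561, -0.43]
wrist_force: [0.2, -0.2, -1.2]
opening: 0.0245
```

```bash
python3 - <<'E'
from h import *
go([.587,.0225,.0125],-75)
E
```

```text
pos [0.5863 0.0224 0.012 ] jaw yaw -74.98001596854333 tilt 0.06611382065748898 q7 -1.9244036090881615 open 0.024509722345411312 t 6.65 F [ 0.1742 -0.2342 -1.2211]
shift mm [-0.5129  0.6538  0.0918] rot [ 0.02    0.0113 -0.0651]
```

Emit:
send_rows(moves="0 0 0 0 0 0 0.9;0 0 0 0 0 0 0.7;0 0 0 0 0 0 0.5;0 0 0 0 0 0 0.4;0 0 0 0 0 0 0.4;-10 0 0 0 0 0 0.4;-30 0 0 0 0 0 0.4;-70 0 0 0 0 0 0.2;-115 0 0 0 0 0 0;-160 0 0 0 0 0 0;-188 0 0 0 0 0 0;-188 0 0 0 0 0 0")

```text
clock: 7.85
position: [0.5888, 0.0233, 0.2051]
ee_rot: [0.564, 0.432, 0.559, -0.428]
wrist_force: [0.8, 0.6, -0.3]
opening: 0.0852
```

```bash
python3 - <<'E'
from h import *
go([.475,-.249,.20],0)
cv2.imwrite("pics/w3.png",cv2.cvtColor(camera("wrist"),cv2.COLOR_RGB2BGR))
E
```

```text
pos [0.5888 0.0233 0.2051] jaw yaw -74.96568745616318 tilt 0.507336545323239 q7 -1.758009255301291 open 0.08517606081223106 t 7.85 F [ 0.7504  0.593  -0.3409]
shift mm [   4.2007 -180.5973  233.4294] rot [-74.9646   0.4414  -0.3204]
```

View pics/w3.png

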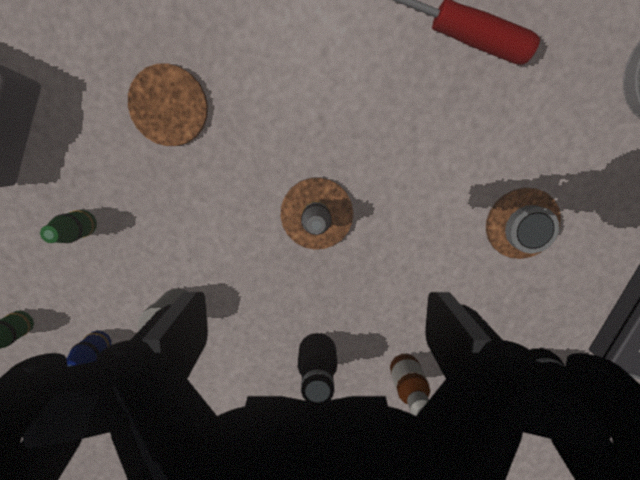

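Wrist view: the objective stands centred on the middle pad at (316,213). Filter and right pad are at (533,230) and (525,223), the left pad at (168,105).

Emit:
send_rows(moves="0 -25 32 -8 0 0 0;0 -50 64 -16 0 0 0;0 -75 97 -25 0 0 0;0 -100 130 -33 0 0 0;0 -125 162 -42 0 0 0;0 -150 195 -50 0 0 0;0 -170 220 -58 0 0 0;0 -180 233 -66 0 0 0;4 -180 233 -75 0 0 0;4 -180 233 -75 0 0 0;4 -180 233 -75 0 0 0;4 -180 233 -75 0 0 0")

```text
clock: 9.1
position: [0.4724, -0.2485, 0.1954]
ee_rot: [0.707, 0.001, 0.707, -0.0]
wrist_force: [0.5, -0.1, 1.0]
opening: 0.0852
```

```bash
python3 - <<'E'
from h import *
go([.476,-.249,.20],0)
c=cal("wrist"); im=cv2.cvtColor(camera("wrist"),cv2.COLOR_RGB2BGR)
cv2.imwrite("pics/w4.png",im);np.save("w4.npy",np.array(c,dtype=object),allow_pickle=True)
for X,Y,l in((.476,-.248,((.045,.025),(.008,.029),(0,.029))),(.4445,-.014,((0,.02),(.03,.02),(.068,.015))),(.630,-.170,((.006,.035),(.018,.0225)))):
  for z,r in l: cv2.polylines(im,[np.int32(circ(c,X,Y,z,r)*16)],True,(0,255,255),1,cv2.LINE_AA,4)
cv2.imwrite("pics/w4b.png",im)
E
```

```text
pos [ 0.4724 -0.2485  0.1954] jaw yaw -0.06430328094539903 tilt 0.029471256405155796 q7 -0.0867080591051212 open 0.08520461556020388 t 9.1 F [ 0.5497 -0.0858  1.021 ]
shift mm [-4.6369 -0.4643  3.6072] rot [-0.0643 -0.0187 -0.0227]
```

View pics/w4b.png

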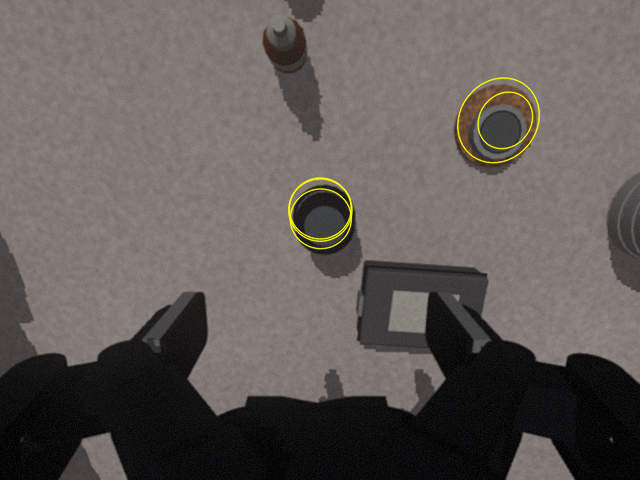

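```bash
python3 - <<'E'
from h import *
c=tuple(np.load("w4.npy",allow_pickle=True)); im=cv2.imread("pics/w4.png")
h=cv2.cvtColor(im,cv2.COLOR_BGR2HSV)
print('lens top',ray(c,323.5,223,.045),'filter',ray(c,501,129,.018))
m=((h[...,0]>3)&(h[...,0]<20)&(h[...,1]>90)&(h[...,2]>50)); m[:, :420]=0
p=cv2.convexHull(np.argwhere(m)[:,::-1].astype(np.float32)); M=cv2.moments(p); print('pad',M['m00'],ray(c,M['m10']/M['m00'],M['m01']/M['m00'],.006), cv2.fitEllipse(p))
def fit(X,Y,l,n):
  q=im.copy()
  for z,r in l: cv2.polylines(q,[np.int32(circ(c,X,Y,z,r)*16)],True,(0,255,255),1,cv2.LINE_AA,4)
  return q
x,y=ray(c,323.5,223,.045)
a=fit(x,y,((.045,.025),(.045,.017),(.008,.029),(0,.029)),0)[170:270,270:370]
x,y=ray(c,501,129,.018); b=fit(x,y,((.018,.0225),),0)
b=b[70:170,450:550]
cv2.imwrite("pics/z4.png",np.hstack([cv2.resize(t,(400,400),interpolation=cv2.INTER_CUBIC) for t in(a,b)]))
E
```

```text
lens top [ 0.4786 -0.2514] filter [ 0.6277 -0.1768]
pad 5120.5 [ 0.6282 -0.1736] ((495.24908447265625, 125.44556427001953), (76.16351318359375, 86.18605041503906), 40.852020263671875)
```

View pics/z4.png

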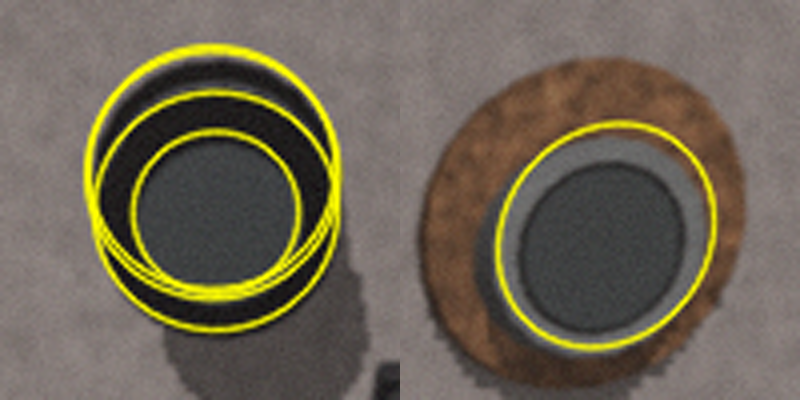

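Emit:
send_rows(moves="40 -3 6 0 0 0 0;80 -3 6 0 0 0 0;110 -3 6 0 0 0 0;110 -3 6 0 0 0 0;110 -3 6 0 0 0 0")

```text
clock: 9.65
position: [0.4789, -0.2516, 0.0861]
ee_rot: [0.707, -0.0, 0.707, 0.0]
wrist_force: [0.5, 0.8, 0.2]
opening: 0.0855
```

```bash
python3 - <<'E'
from h import *
go([.4785,-.2515,.010],0)
E
```

```text
pos [ 0.4789 -0.2516  0.0861] jaw yaw 0.056087769813859524 tilt 0.023013623500724504 q7 -0.1985529047984742 open 0.08548903626040573 t 9.65 F [0.5119 0.7823 0.2326]
shift mm [76.1437  0.0399 -0.4047] rot [ 0.0561  0.0038 -0.0227]
```

Emit:
send_rows(moves="30 0 0 0 0 0 0;60 0 0 0 0 0 0;75 0 0 0 0 0 0;76 0 0 0 0 0 0;76 0 0 0 0 0 0.2;76 0 0 0 0 0 0.4;76 0 0 0 0 0 0.8;76 0 0 0 0 0 1;76 0 0 0 0 0 1;76 0 0 0 0 0 1;76 0 0 0 0 0 1", grip_force=50)

```text
clock: 10.75
position: [0.4796, -0.2529, 0.0113]
ee_rot: [0.708, -0.001, 0.706, -0.0]
wrist_force: [-1.4, 0.4, 6.1]
opening: 0.0485
```

Emit:
send_rows(moves="-5 0 0 0 0 0 1;-30 0 0 0 0 0 1;-75 0 0 0 0 0 1;-120 0 0 0 0 0 1;-160 0 0 0 0 0 1;-160 0 0 0 0 0 1;-160 0 0 0 0 0 1")

```text
clock: 11.45
position: [0.4784, -0.2529, 0.1705]
ee_rot: [0.708, -0.001, 0.707, -0.001]
wrist_force: [0.3, 0.2, -2.4]
opening: 0.0481
```

```bash
python3 - <<'E'
from h import *
go([.6468,.176,.17],0)
E
```

```text
pos [ 0.4784 -0.2529  0.1705] jaw yaw -0.013314045588108605 tilt 0.12966749804720815 q7 -0.10773938478974517 open 0.04811203459050097 t 11.45 F [ 0.3468  0.1748 -2.43  ]
shift mm [ -0.1472 428.9718 168.2665] rot [-0.0134  0.0641  0.1127]
```

Emit:
send_rows(moves="0 43 17 0 0 0 1;0 86 34 0 0 0 1;0 129 50 0 0 0 1;0 172 67 0 0 0 1;0 215 84 0 0 0 1;0 258 101 0 0 0 1;0 301 118 0 0 0 1;0 344 135 0 0 0 1;0 387 152 0 0 0 1;0 429 168 0 0 0 1;0 429 168 0 0 0 1;0 429 168 0 0 0 1")

```text
clock: 12.65
position: [0.6444, 0.1788, 0.1672]
ee_rot: [0.706, -0.002, 0.708, 0.001]
wrist_force: [-0.7, -0.5, -2.2]
opening: 0.0479
```

Emit:
send_rows(moves="30 0 0 0 0 0 1;60 0 0 0 0 0 1;90 0 0 0 0 0 1;100 0 0 0 0 0 1;100 0 0 0 0 0 1;100 0 0 0 0 0 1")

```text
clock: 13.25
position: [0.6467, 0.1762, 0.0703]
ee_rot: [0.707, 0.0, 0.707, -0.0]
wrist_force: [-0.5, -0.4, -1.7]
opening: 0.0481
```

```bash
python3 - <<'E'
from h import *
go([.6468,.176,.017],0)
p=observe()['position']
c=cal("wrist"); im=cv2.cvtColor(camera("wrist"),cv2.COLOR_RGB2BGR)
cv2.imwrite("pics/w5.png",im);np.save("w5.npy",np.array(c,dtype=object),allow_pickle=True)
b=p[2]-.0113
for X,Y,l in((.6468,.176,((.006,.035),)),(p[0],p[1],((b+.045,.025),(b+.045,.017),(b,.029)))):
  for z,r in l: cv2.polylines(im,[np.int32(circ(c,X,Y,z,r)*16)],True,(0,255,255),1,cv2.LINE_AA,4)
cv2.imwrite("pics/w5b.png",im)
E
```

```text
pos [0.6467 0.1762 0.0703] jaw yaw -0.03692479890245809 tilt 0.03728184588502411 q7 -0.8592874309705547 open 0.04809637289310501 t 13.25 F [-0.4893 -0.384  -1.6898]
shift mm [53.3125 -0.2375  0.1035] rot [-0.0369  0.0319 -0.0193]
```

View pics/w5b.png

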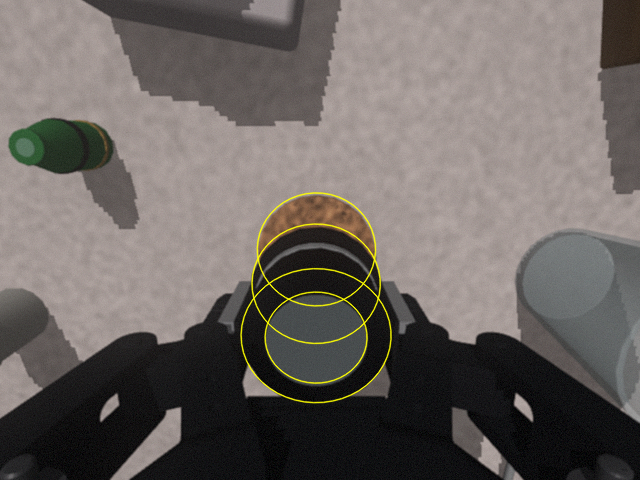

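Pad outline (316,250) and condenser lens (316,337) match the predicted circles. Lower and release.

Emit:
send_rows(moves="25 0 0 0 0 0 1;42 0 0 0 0 0 1;49 0 0 0 0 0 1;51 0 0 0 0 0 1;52 0 0 0 0 0 1;52.5 0 0 0 0 0 1;52.5 0 0 0 0 0 1;52.5 0 0 0 0 0 1")

```text
clock: 14.1
position: [0.6466, 0.1769, 0.0176]
ee_rot: [0.707, -0.0, 0.707, 0.0]
wrist_force: [0.5, 0.2, -2.3]
opening: 0.0481
```

```bash
python3 - <<'E'
from h import *
go([.6468,.176,.017],0)
E
```

```text
pos [0.6466 0.1769 0.0176] jaw yaw 0.019033039560060125 tilt 0.04825675880669121 q7 -0.8917844739981614 open 0.04807647919936993 t 14.1 F [ 0.4589  0.1869 -2.3042]
shift mm [ 0.6118 -0.8756  0.2413] rot [ 0.019   0.0468 -0.0117]
```

Still hanging slightly; lower about 0.5 mm more, then release.

Emit:
send_rows(moves="0.5 0 0 0 0 0 1;0.8 0 0 0 0 0 1;0.8 0 0 0 0 0 0.9;0.8 0 0 0 0 0 0.6;0.8 0 0 0 0 0 0.3;0.8 0 0 0 0 0 0;0.8 0 0 0 0 0 0;0.8 0 0 0 0 0 0;-30 0 0 0 0 0 0;-70 0 0 0 0 0 0;-110 0 0 0 0 0 0;-150 0 0 0 0 0 0")

```text
clock: 15.3
position: [0.6459, 0.1768, 0.1683]
ee_rot: [0.707, -0.0, 0.707, 0.0]
wrist_force: [1.0, 1.1, -0.2]
opening: 0.0853
```

```bash
python3 - <<'E'
from h import *
go([.628,-.176,.16],0)
cv2.imwrite("pics/w6.png",cv2.cvtColor(camera("wrist"),cv2.COLOR_RGB2BGR)); np.save("w6.npy",np.array(cal("wrist"),dtype=object),allow_pickle=True)
E
```

```text
pos [0.6459 0.1768 0.1683] jaw yaw 0.03906076312043775 tilt 0.026583807554495274 q7 -0.7989310393842789 open 0.08531590589883227 t 15.3 F [ 1.0175  1.1246 -0.1792]
shift mm [   8.2733 -352.7776  -18.1563] rot [ 0.0391 -0.0244 -0.0106]
```

Emit:
send_rows(moves="0 -45 -2 0 0 0 0;0 -90 -4 0 0 0 0;0 -135 -6 0 0 0 0;0 -180 -8 0 0 0 0;0 -225 -10 0 0 0 0;0 -270 -12 0 0 0 0;0 -315 -15 0 0 0 0;0 -353 -18 0 0 0 0;20 -353 -18 0 0 0 0;48 -353 -18 0 0 0 0;48 -353 -18 0 0 0 0;48 -353 -18 0 0 0 0")

```text
clock: 16.55
position: [0.6281, -0.1753, 0.1188]
ee_rot: [0.707, -0.0, 0.707, 0.001]
wrist_force: [-0.3, -0.3, 0.8]
opening: 0.085
```

```bash
cat > pf.py <<'E'
from h import *
import sys
go([.627,-.177,.008],0)
c=cal("wrist"); im=cv2.cvtColor(camera("wrist"),cv2.COLOR_RGB2BGR)
cv2.imwrite("pics/w7.png",im)
h=cv2.cvtColor(im,cv2.COLOR_BGR2HSV)
m=((h[...,0]>3)&(h[...,0]<20)&(h[...,1]>90)&(h[...,2]>50)).astype(np.uint8)
k,l,st,ce=cv2.connectedComponentsWithStats(m); i=1+np.argmax(st[1:,4])
p=cv2.convexHull(np.argwhere(l==i)[:,::-1].astype(np.float32)); e=cv2.fitEllipse(p); P=ray(c,*e[0],.006); print('pad',e,P)
for z,r,X in((.006,.035,P),(.018,.0225,(.627,-.177))): cv2.polylines(im,[np.int32(circ(c,*X,z,r)*16)],True,(0,255,255),1,cv2.LINE_AA,4)
cv2.imwrite("pics/w7b.png",im)
E
python3 pf.py
```

```text
pos [ 0.6281 -0.1753  0.1188] jaw yaw 0.0857542959571536 tilt 0.08321626556303997 q7 -0.3056243751901225 open 0.08495714898707227 t 16.55 F [-0.2805 -0.3129  0.8131]
shift mm [110.776   -1.8418  -0.9676] rot [ 0.0857 -0.0572 -0.0604]
pad ((317.4659729003906, 227.85003662109375), (93.02342224121094, 95.16876983642578), 90.93610382080078) [ 0.6291 -0.173 ]
```

View pics/w7b.png

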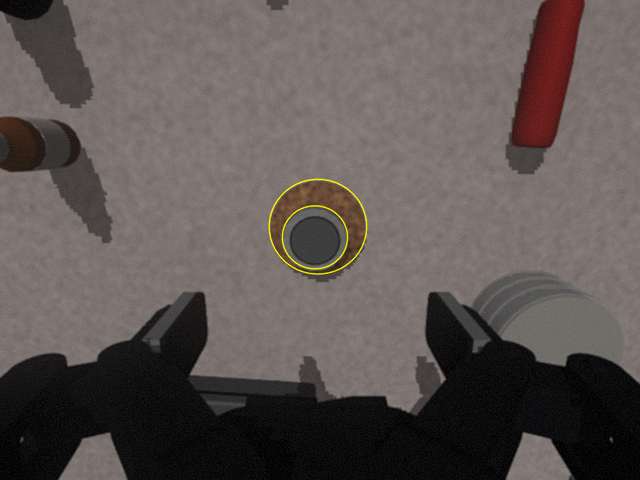

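Emit:
send_rows(moves="30 -4 -1 0 0 0 0;60 -4 -1 0 0 0 0;90 -4 -1 0 0 0 0;105 -4 -1 0 0 0 0;105 -4 -1 0 0 0 0.2;105 -4 -1 0 0 0 0.2;105 -4 -1 0 0 0 0.2")

```text
clock: 17.3
position: [0.629, -0.1801, 0.0162]
ee_rot: [0.708, -0.0, 0.706, 0.0]
wrist_force: [-0.3, -0.3, 0.2]
opening: 0.0682
```

```bash
python3 - <<'E'
from h import *
go([.627,-.179,.0073],0)
E
```

```text
pos [ 0.629  -0.1801  0.0162] jaw yaw 0.030358842288675934 tilt 0.1830734717764419 q7 -0.36883443265824595 open 0.06818118249460112 t 17.3 F [-0.3142 -0.2745  0.1708]
shift mm [ 8.8715  1.1513 -2.0208] rot [0.0303 0.1809 0.0279]
```

Emit:
send_rows(moves="5 1 -2 0 -0.2 0 0.2;8.5 1 -2 0 -0.2 0 0.2;8.5 1 -2 0 -0.2 0 0.35;8.5 1 -2 0 -0.2 0 0.6;8.5 1 -2 0 -0.2 0 0.8;8.5 1 -2 0 -0.2 0 1;8.5 1 -2 0 -0.2 0 1;8.5 1 -2 0 -0.2 0 1", grip_force=35)

```text
clock: 18.1
position: [0.6256, -0.1793, 0.0058]
ee_rot: [0.709, -0.0, 0.706, 0.0]
wrist_force: [-0.2, -1.6, 2.7]
opening: 0.0431
```

```bash
python3 - <<'E'
from h import *
go([.627,-.179,.0073],0)
E
```

```text
pos [ 0.6256 -0.1793  0.0058] jaw yaw 0.019518252391747058 tilt 0.2309899376427191 q7 -0.37929944188400827 open 0.043088020887479456 t 18.1 F [-0.2209 -1.59    2.6668]
shift mm [-1.4747  0.3228  1.3913] rot [0.0195 0.2309 0.0067]
```

Emit:
send_rows(moves="-5 0 0 0 0.2 0 1;-30 0 0 0 0.2 0 1;-75 0 0 0 0.2 0 1;-120 0 0 0 0.2 0 1;-165 0 0 0 0.2 0 1;-165 0 0 0 0.2 0 1;-165 0 0 0 0.2 0 1")

```text
clock: 18.8
position: [0.6254, -0.1794, 0.172]
ee_rot: [0.708, -0.001, 0.706, -0.0]
wrist_force: [-0.4, 0.1, -0.7]
opening: 0.0435
```

```bash
sed -i 's/w7/w8/g' pf.py; python3 pf.py; python3 - <<'E'
from h import *
go([.6468,.1765,.17],0)
E
```

```text
pos [ 0.6254 -0.1794  0.172 ] jaw yaw 0.017128130129568816 tilt 0.1407136996159177 q7 -0.26754944738959896 open 0.04351749128080853 t 18.8 F [-0.3865  0.0595 -0.6601]
shift mm [163.9538   2.6334   1.2612] rot [0.0171 0.1238 0.0669]
pad ((319.78485107421875, 208.29689025878906), (78.91648864746094, 79.9088134765625), 94.11080932617188) [ 0.629  -0.1733]
pos [ 0.6243 -0.1796  0.1702] jaw yaw 0.01323240577255793 tilt 0.05222459240103225 q7 -0.2675899418592035 open 0.04311012289691746 t 18.85 F [-0.065  -0.7416 -0.5826]
shift mm [  0.0021 356.0985  22.6138] rot [ 0.0132 -0.0376  0.0362]
```

Emit:
send_rows(moves="0 45 3 0 0 0 1;0 90 6 0 0 0 1;0 135 9 0 0 0 1;0 180 12 0 0 0 1;0 225 15 0 0 0 1;0 270 18 0 0 0 1;0 315 21 0 0 0 1;0 356 22.5 0 0 0 1;20 356 22.5 0 0 0 1;60 356 22.5 0 0 0 1;60 356 22.5 0 0 0 1;60 356 22.5 0 0 0 1")

```text
clock: 20.05
position: [0.6458, 0.1758, 0.1087]
ee_rot: [0.706, -0.0, 0.709, -0.0]
wrist_force: [-0.1, -0.3, -0.2]
opening: 0.0432
```

```bash
python3 - <<'E'
from h import *
go([.6468,.176,.051],0)
p=observe()['position']
c=cal("wrist"); im=cv2.cvtColor(camera("wrist"),cv2.COLOR_RGB2BGR)
cv2.imwrite("pics/w9.png",im);np.save("w9.npy",np.array(c,dtype=object),allow_pickle=True)
b=p[2]+.0002
for X,Y,l in((.6468,.1768,((.006,.035),(.051,.025),(.051,.017),(.014,.029))),(p[0],p[1],((b+.012,.0225),(b,.0225)))):
  for z,r in l: cv2.polylines(im,[np.int32(circ(c,X,Y,z,r)*16)],True,(0,255,255),1,cv2.LINE_AA,4)
cv2.imwrite("pics/w9b.png",cv2.resize(im[160:360,190:450],(780,600),interpolation=cv2.INTER_CUBIC))
E
```

```text
pos [0.6458 0.1758 0.1087] jaw yaw 0.01132588929236019 tilt 0.2466855464061813 q7 -0.8318228051350096 open 0.04320280160701696 t 20.05 F [-0.1283 -0.2571 -0.1645]
shift mm [57.6667  0.2351  1.2541] rot [ 0.0114 -0.2413  0.0511]
```

View pics/w9b.png

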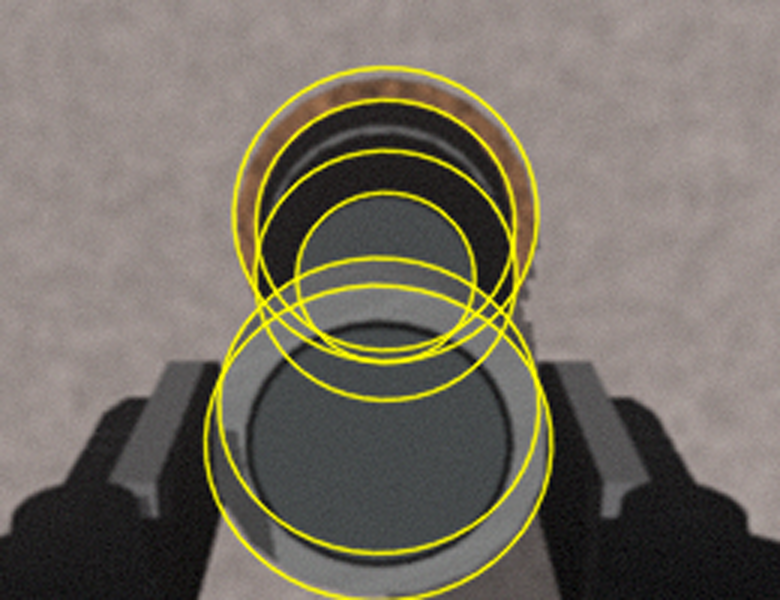

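Emit:
send_rows(moves="25 0.5 1 0 -0.2 0 1;42 0.5 1 0 -0.2 0 1;50 0.5 1 0 -0.2 0 1;54 0.5 1 0 -0.2 0 1;55.5 0.5 1 0 -0.2 0 1;56 0.5 1 0 -0.2 0 1;56 0.5 1 0 -0.2 0 1;56 0.5 1 0 -0.2 0 1")

```text
clock: 20.9
position: [0.6485, 0.1774, 0.0552]
ee_rot: [0.709, -0.0, 0.706, 0.0]
wrist_force: [0.7, 0.6, -0.4]
opening: 0.0432
```

```bash
python3 - <<'E'
from h import *
go([.6467,.1763,.051],0)
E
```

```text
pos [0.6485 0.1774 0.0552] jaw yaw 0.016374652908291744 tilt 0.2492828244644075 q7 -0.8687829175244502 open 0.04315649887309862 t 20.9 F [ 0.711   0.6468 -0.4375]
shift mm [ 4.1493 -1.097  -1.7909] rot [ 0.0164  0.2489 -0.0145]
```

Emit:
send_rows(moves="2 -0.5 -1 0 0.1 0 1;3 -0.5 -1 0 0.1 0 1;3 -0.5 -1 0 0.1 0 1;3 -0.5 -1 0 0.1 0 1")

```text
clock: 21.3
position: [0.6471, 0.1767, 0.0515]
ee_rot: [0.708, -0.0, 0.707, 0.0]
wrist_force: [0.9, 0.4, -1.1]
opening: 0.0434
```

```bash
python3 - <<'E'
from h import *
go([.6467,.1763,.051],0)
c=cal("wrist"); im=cv2.cvtColor(camera("wrist"),cv2.COLOR_RGB2BGR); go([.6467,.1763,.051],0); camera("side"); go([.6467,.1763,.051],0)
for X,Y,l in((.6467,.1763,((.014,.029),(.006,.035))),(.6467,.1763,((.0645,.0225),))):
  for z,r in l: cv2.polylines(im,[np.int32(circ(c,X,Y,z,r)*16)],True,(0,255,255),1,cv2.LINE_AA,4)
cv2.imwrite("pics/w10b.png",cv2.resize(im[160:360,190:450],(780,600),interpolation=cv2.INTER_CUBIC))
E
```

```text
pos [0.6471 0.1767 0.0515] jaw yaw 0.01951843314473088 tilt 0.09607477091340062 q7 -0.8699982615223616 open 0.04338985302899687 t 21.3 F [ 0.9116  0.384  -1.0843]
shift mm [ 0.4616 -0.3895 -0.4005] rot [0.0195 0.096  0.0026]
pos [0.6471 0.1767 0.0515] jaw yaw 0.018564108947985807 tilt 0.09694937485864463 q7 -0.8699939686478371 open 0.0434887850298112 t 21.35 F [-0.7074 -0.1538 -0.6714]
shift mm [ 0.496  -0.4337 -0.4142] rot [ 0.0186  0.0969 -0.0027]
pos [0.6472 0.1767 0.0516] jaw yaw 0.017290740846432805 tilt 0.10429902258100547 q7 -0.8700091743630919 open 0.04335541977831639 t 21.4 F [0.7129 0.0216 0.1991]
shift mm [ 0.5555 -0.4171 -0.47  ] rot [ 0.0173  0.1043 -0.0008]
```

View pics/w10b.png

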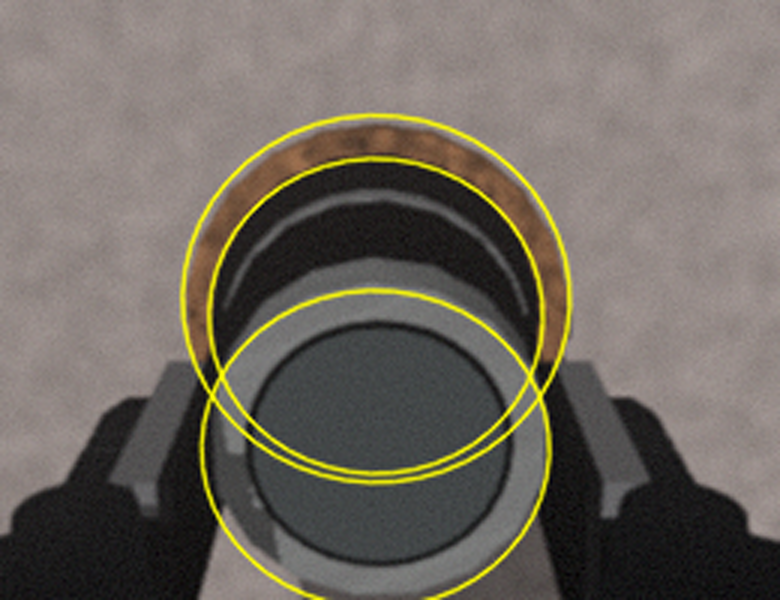

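Filter, condenser and pad line up to within about 1 mm. Set it down and release.

Emit:
send_rows(moves="0.5 0 0 0 0 0 1;0.7 0 0 0 0 0 1;0.7 0 0 0 0 0 0.9;0.7 0 0 0 0 0 0.7;0.7 0 0 0 0 0 0.5;0.7 0 0 0 0 0 0.3;0.7 0 0 0 0 0 0.3;-20 0 0 0 0 0 0.3;-50 0 0 0 0 0 0;-90 0 0 0 0 0 0;-130 0 0 0 0 0 0;-130 0 0 0 0 0 0")

```text
clock: 22.6
position: [0.6501, 0.1795, 0.19]
ee_rot: [0.711, 0.001, 0.703, 0.002]
wrist_force: [1.1, 0.3, 0.1]
opening: 0.0853
```

```bash
python3 - <<'E'
from h import *
go([.4445,-.014,.18],0)
cv2.imwrite("pics/w11.png",cv2.cvtColor(camera("wrist"),cv2.COLOR_RGB2BGR)); np.save("w11.npy",np.array(cal("wrist"),dtype=object),allow_pickle=True)
E
```

```text
pos [0.6501 0.1795 0.19  ] jaw yaw 0.04075126635313793 tilt 0.7470540663694674 q7 -0.7895448564622431 open 0.08534668670307703 t 22.6 F [1.1425 0.2504 0.0805]
shift mm [   6.6999 -193.367  -205.8387] rot [ 0.0422  0.7086 -0.2367]
```

Emit:
send_rows(moves="0 -32 -34 0 0 0 0;0 -64 -68 0 0 0 0;0 -96 -102 0 0 0 0;0 -128 -136 0 0 0 0;0 -160 -170 0 0 0 0;0 -193 -204 0 0 0 0;0 -193 -204 0 0 0 0;0 -193 -204 0 0 0 0;0 -193 -204 0 0 0 0;0 -193 -204 0 0 0 0")

```text
clock: 23.65
position: [0.4439, -0.0145, 0.1815]
ee_rot: [0.708, -0.001, 0.706, 0.002]
wrist_force: [-0.2, -0.4, 0.0]
opening: 0.0855
```

```bash
python3 - <<'E'
from h import *
go([.4445,-.014,.18],0)
p=observe()['position']
c=cal("wrist"); im=cv2.cvtColor(camera("wrist"),cv2.COLOR_RGB2BGR)
cv2.imwrite("pics/w12.png",im);np.save("w12.npy",np.array(c,dtype=object),allow_pickle=True)
for z,r in((.068,.015),(.03,.02),(0,.02)): cv2.polylines(im,[np.int32(circ(c,.4445,-.014,z,r)*16)],True,(0,255,255),1,cv2.LINE_AA,4)
u,v=np.int32(proj(c,[[.4445,-.014,.05]])[0]); print(u,v)
cv2.imwrite("pics/w12b.png",cv2.resize(im[v-75:v+75,u-100:u+100],(800,600),interpolation=cv2.INTER_CUBIC))
E
```

```text
pos [ 0.4439 -0.0145  0.1815] jaw yaw 0.1949595102181547 tilt 0.17107670501411223 q7 -0.4993699766049671 open 0.08553077699389132 t 23.65 F [-0.223  -0.4136  0.0251]
shift mm [1.5269 0.4977 0.595 ] rot [ 0.195   0.1606 -0.059 ]
316 224
```

View pics/w12b.png

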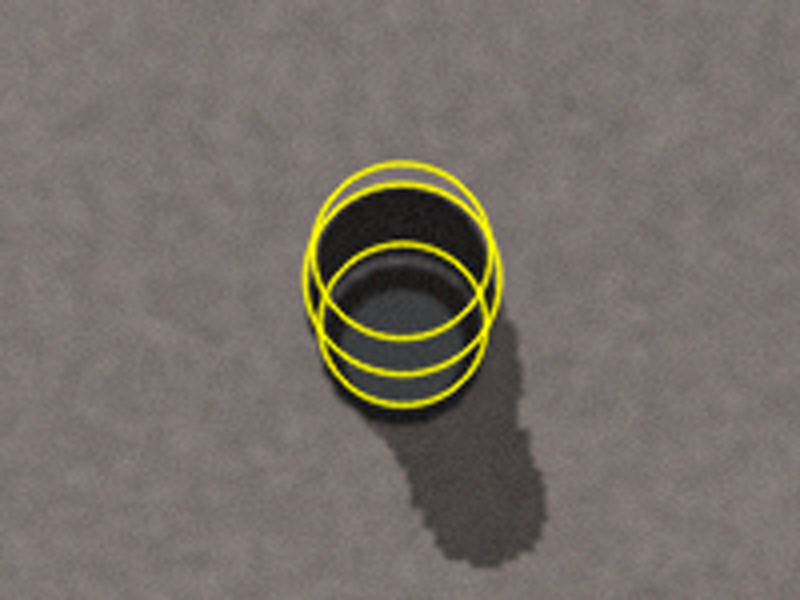

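Emit:
send_rows(moves="35 -2.5 0.5 0 0 0 0.1;70 -2.5 0.5 0 0 0 0.2;105 -2.5 0.5 0 0 0 0.2;140 -2.5 0.5 0 0 0 0.2;160 -2.5 0.5 0 0 0 0.2;170 -2.5 0.5 0 0 0 0.2;170 -2.5 0.5 0 0 0 0.2;170 -2.5 0.5 0 0 0 0.2")

```text
clock: 24.5
position: [0.4446, -0.0178, 0.0118]
ee_rot: [0.708, -0.001, 0.706, 0.001]
wrist_force: [-0.5, -0.2, -1.2]
opening: 0.0682
```

```bash
python3 - <<'E'
from h import *
go([.4445,-.0165,.006],0)
E
```

```text
pos [ 0.4446 -0.0178  0.0118] jaw yaw 0.11074528644388199 tilt 0.15831228863586178 q7 -0.797184306178602 open 0.06817854976174288 t 24.5 F [-0.4703 -0.1952 -1.1849]
shift mm [ 5.7692  1.3448 -0.1436] rot [ 0.1108  0.1565 -0.024 ]
```

Emit:
send_rows(moves="5 1 0 0 0 0 0.3;5.5 1 0 0 0 0 0.4;5.5 1 0 0 0 0 0.6;5.5 1 0 0 0 0 1;5.5 1 0 0 0 0 1;5.5 1 0 0 0 0 1;5.5 1 0 0 0 0 1;5.5 1 0 0 0 0 1", grip_force=40)

```text
clock: 25.3
position: [0.4442, -0.0181, 0.0063]
ee_rot: [0.708, -0.0, 0.706, -0.0]
wrist_force: [-1.7, -0.1, 6.2]
opening: 0.0388
```

Emit:
send_rows(moves="-5 0 0 0 0 0 1;-30 0 0 0 0 0 1;-75 0 0 0 0 0 1;-120 0 0 0 0 0 1;-160 0 0 0 0 0 1;-170 0 0 0 0 0 1;-170 0 0 0 0 0 1")

```text
clock: 26.0
position: [0.4444, -0.0185, 0.1769]
ee_rot: [0.709, -0.0, 0.705, -0.001]
wrist_force: [-0.3, -0.3, -1.1]
opening: 0.0384
```

```bash
python3 - <<'E'
from h import *
go([.629,-.173,.176],0)
E
```

```text
pos [ 0.4444 -0.0185  0.1769] jaw yaw -0.048501898407946525 tilt 0.2918522694783203 q7 -0.4965123862659048 open 0.038426363347591766 t 26.0 F [-0.2847 -0.2507 -1.0843]
shift mm [   2.1027 -154.3257  184.6955] rot [-0.0487  0.2732  0.1027]
```

Emit:
send_rows(moves="0 -26 31 0 0 0 1;0 -52 62 0 0 0 1;0 -78 93 0 0 0 1;0 -104 124 0 0 0 1;0 -130 155 0 0 0 1;0 -154 185 0 0 0 1;25 -154 185 0 0.1 0 1;60 -154 185 0 0.1 0 1;90 -154 185 0 0.1 0 1;100 -154 185 0 0.1 0 1;100 -154 185 0 0.1 0 1;100 -154 185 0 0.1 0 1")

```text
clock: 27.2
position: [0.6291, -0.1713, 0.0763]
ee_rot: [0.707, -0.0, 0.707, 0.0]
wrist_force: [0.7, -0.7, -0.2]
opening: 0.0389
```

```bash
python3 - <<'E'
from h import *
cam=camera("side"); go([.629,-.173,.0125],0)
p=observe()['position']
c=cal("wrist"); im=cv2.cvtColor(camera("wrist"),cv2.COLOR_RGB2BGR)
cv2.imwrite("pics/w13.png",im);np.save("w13.npy",np.array(c,dtype=object),allow_pickle=True)
h=cv2.cvtColor(im,cv2.COLOR_BGR2HSV)
m=((h[...,0]>3)&(h[...,0]<20)&(h[...,1]>90)&(h[...,2]>50)); m[320:]=0
q=np.argwhere(m&(np.abs(np.indices(m.shape)[1]-316)<90)); print(q.min(0),q.max(0),'model pad',circ(c,.629,-.173,.006,.035).min(0),circ(c,.629,-.173,.006,.035).max(0))
# eyepiece top: grey lens blob near predicted position
b=p[2]-.0063; t=proj(c,[[p[0],p[1],b+.068]])[0]; print('pred top',t)
g=h[...,2]; 
for v in range(int(t[1])-30,int(t[1])+31,3): print(v,g[v,int(t[0])-2:int(t[0])+3].mean().round(),end=' ')
print()
v0=int(t[1])
for u in range(int(t[0])-75,int(t[0])+76,5): print(u,g[v0-2:v0+3,u].mean().round(),end=' ')
E
```

```text
pos [ 0.6297 -0.1715  0.0772] jaw yaw 0.040101406441733246 tilt 0.1036790742414198 q7 -0.3391916040250182 open 0.038516377454106326 t 27.25 F [ 0.3483 -0.0288 -0.6983]
shift mm [64.6876 -1.5218 -0.7916] rot [0.0401 0.1033 0.0093]
[196 259] [283 371] model pad [257.2411 192.9204] [371.7503 302.4453]
pred top [315.9192 396.044 ]
366 71.0 369 74.0 372 74.0 375 72.0 378 74.0 381 73.0 384 73.0 387 71.0 390 72.0 393 72.0 396 74.0 399 73.0 402 40.0 405 18.0 408 14.0 411 16.0 414 20.0 417 20.0 420 18.0 423 19.0 426 16.0 
240 18.0 245 20.0 250 20.0 255 66.0 260 44.0 265 14.0 270 12.0 275 40.0 280 39.0 285 50.0 290 58.0 295 68.0 300 73.0 305 75.0 310 74.0 315 73.0 320 74.0 325 75.0 330 75.0 335 70.0 340 63.0 345 56.0 350 43.0 355 42.0 360 12.0 365 16.0 370 16.0 375 49.0 380 16.0 385 15.0 390 20.0
```

```bash
python3 - <<'E'
from h import *
c=tuple(np.load("w13.npy",allow_pickle=True)); im=cv2.imread("pics/w13.png"); h=cv2.cvtColor(im,cv2.COLOR_BGR2HSV)
p=np.array([.6294,-.1714,.0768]); b=p[2]-.0063
for n,z,r in(("base",0,.02),("head top",.03,.02),("barrel bot",.034,.015),("top",.068,.015)):
    q=circ(c,p[0],p[1],b+z,r,200); print(n,q.min(0),q.max(0))
for v in range(190,403,3): print(v,h[v,312:321,2].mean().round(),h[v,312:321,1].mean().round(),end=' | ')
print('mm/px at base',1000*(c[3][2,3]-b)/c[0])
E
```

```text
base [269.6256 246.3957] [360.5414 330.7214]
head top [259.5661 271.2625] [370.4417 371.4696]
barrel bot [272.1853 289.2574] [357.8164 366.2828]
top [257.2854 343.7077] [372.412  441.8676]
190 159.0 24.0 | 193 157.0 24.0 | 196 118.0 116.0 | 199 133.0 122.0 | 202 127.0 119.0 | 205 130.0 124.0 | 208 137.0 123.0 | 211 137.0 123.0 | 214 132.0 121.0 | 217 127.0 124.0 | 220 125.0 123.0 | 223 125.0 125.0 | 226 134.0 129.0 | 229 130.0 128.0 | 232 123.0 124.0 | 235 117.0 123.0 | 238 123.0 128.0 | 241 126.0 129.0 | 244 124.0 129.0 | 247 115.0 129.0 | 250 28.0 69.0 | 253 29.0 82.0 | 256 29.0 76.0 | 259 29.0 73.0 | 262 28.0 71.0 | 265 26.0 80.0 | 268 25.0 67.0 | 271 23.0 84.0 | 274 27.0 68.0 | 277 28.0 57.0 | 280 28.0 57.0 | 283 24.0 48.0 | 286 23.0 60.0 | 289 23.0 60.0 | 292 20.0 70.0 | 295 20.0 62.0 | 298 19.0 69.0 | 301 19.0 63.0 | 304 17.0 70.0 | 307 16.0 94.0 | 310 16.0 51.0 | 313 16.0 55.0 | 316 15.0 79.0 | 319 16.0 84.0 | 322 12.0 92.0 | 325 87.0 7.0 | 328 86.0 9.0 | 331 87.0 7.0 | 334 89.0 8.0 | 337 48.0 13.0 | 340 14.0 58.0 | 343 17.0 77.0 | 346 17.0 52.0 | 349 15.0 80.0 | 352 20.0 40.0 | 355 16.0 73.0 | 358 27.0 24.0 | 361 75.0 17.0 | 364 72.0 17.0 | 367 73.0 19.0 | 370 72.0 16.0 | 373 73.0 16.0 | 376 73.0 13.0 | 379 73.0 21.0 | 382 73.0 21.0 | 385 74.0 25.0 | 388 73.0 20.0 | 391 73.0 20.0 | 394 72.0 21.0 | 397 74.0 22.0 | 400 74.0 22.0 | mm/px at base 0.40804648662860765
```

Emit:
send_rows(moves="25 -2 -0.5 0 0 0 1;45 -2 -0.5 0 0 0 1;56 -2 -0.5 0 0 0 1;61 -2 -0.5 0 0 0 1;63 -2 -0.5 0 0 0 1;63.5 -2 -0.5 0 0 0 1;63.5 -2 -0.5 0 0 0 1;63.5 -2 -0.5 0 0 0 1")

```text
clock: 28.1
position: [0.6287, -0.1738, 0.0132]
ee_rot: [0.707, -0.0, 0.707, 0.0]
wrist_force: [0.3, 0.3, -1.0]
opening: 0.0387
```

```bash
python3 - <<'E'
from h import *
camera("side");go([.629,-.173,.0123],0);camera("side");go([.629,-.173,.0123],0)
E
```

```text
pos [ 0.6286 -0.1738  0.0131] jaw yaw 0.019938936725446894 tilt 0.056065792135726794 q7 -0.37852410948364185 open 0.038577250804881814 t 28.15 F [-0.2758  0.0986 -2.2028]
shift mm [0.8155 0.8464 0.3517] rot [0.0199 0.0541 0.0148]
pos [ 0.6286 -0.1739  0.013 ] jaw yaw 0.013325044342008764 tilt 0.0472642225069695 q7 -0.3785636859670058 open 0.0386648586370037 t 28.2 F [ 0.087   0.8108 -0.2436]
shift mm [0.7096 0.9091 0.4421] rot [0.0133 0.0448 0.015 ]
```

Emit:
send_rows(moves="0.5 0 0 0 0 0 1;0.8 0 0 0 0 0 1;0.8 0 0 0 0 0 0.9;0.8 0 0 0 0 0 0.7;0.8 0 0 0 0 0 0.5;0.8 0 0 0 0 0 0.3;0.8 0 0 0 0 0 0.3;-20 0 0 0 0 0 0.3;-60 0 0 0 0 0 0.2;-100 0 0 0 0 0 0;-145 0 0 0 0 0 0;-185 0 0 0 0 0 0")

```text
clock: 29.4
position: [0.6285, -0.1733, 0.2013]
ee_rot: [0.708, -0.0, 0.706, 0.0]
wrist_force: [0.2, -0.2, 0.5]
opening: 0.0854
```

Emit:
send_rows(moves="0 -30 -20 0 0 0 0;0 -70 -40 0 0 0 0;0 -110 -60 0 0 0 0;0 -150 -80 0 0 0 0;0 -180 -100 0 0 0 0;0 -200 -120 0 0 0 0;0 -200 -120 0 0 0 0;0 -200 -120 0 0 0 0;0 -200 -120 0 0 0 0")

```text
clock: 30.3
position: [0.5093, -0.3724, 0.1986]
ee_rot: [0.708, -0.001, 0.707, 0.001]
wrist_force: [0.7, 0.9, -0.0]
opening: 0.0851
```

```bash
python3 - <<'E'
from h import *
o=[]
for n in("scene","side"):
    c=cal(n); im=cv2.cvtColor(camera(n),cv2.COLOR_RGB2BGR); cv2.imwrite(f"pics/{n}F.png",im)
    big=cv2.resize(im,None,fx=4,fy=4,interpolation=cv2.INTER_CUBIC)
    for X,Y in((.6285,-.1735),(.5865,.0222),(.6467,.1762)):
        u,v=np.int32(proj(c,[[X,Y,.03]])[0]*4)
        t=big.copy(); cv2.polylines(t,[np.int32((circ(c,X,Y,.006,.035)*4+1.5)*16)],True,(0,255,255),1,cv2.LINE_AA,4)
        o.append(t[v-150:v+150,u-130:u+130])
cv2.imwrite("pics/F.png",np.vstack([np.hstack(o[:3]),np.hstack(o[3:])]))
# bystanders unchanged? compare patches
for n,l in(("scene",((312,190),(398,283))),("side",((359,218),(342,313)))):
    a=cv2.imread(f"pics/{n}0.png").astype(int);b=cv2.imread(f"pics/{n}F.png").astype(int)
    for u,v in l: print(n,u,v,np.abs(a-b)[v-14:v+14,u-12:u+12].mean())
print(observe()['position'],observe()['clock'])
E
```

```text
scene 312 190 1.6507936507936507
scene 398 283 1.566468253968254
side 359 218 1.7683531746031746
side 342 313 1.5446428571428572
[ 0.5095 -0.3721  0.1982] 30.4
```

View pics/F.png

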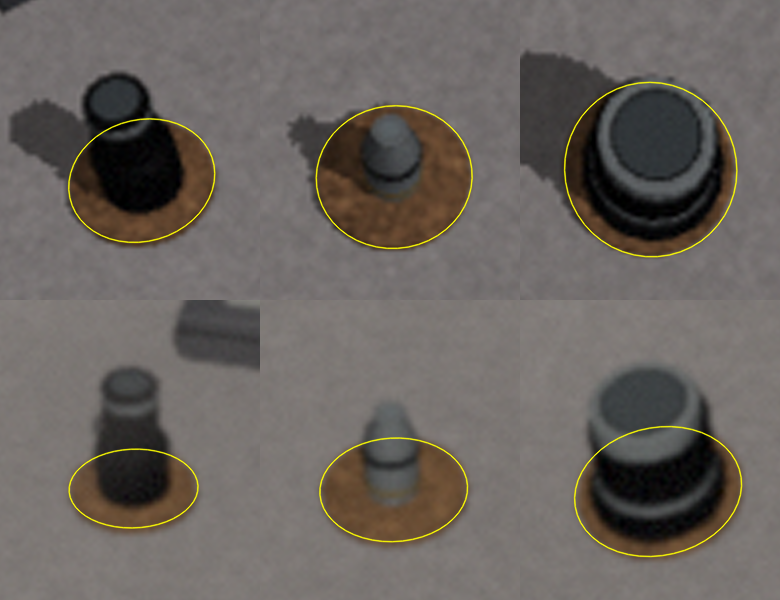

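The final view shows all three parts upright and centred on their pads, with the filter flat on the condenser. The bottle and jar patches are unchanged from the start. Handing in.

```bash
python3 -c "from plant import *; sign_off()"
```

```text
the job is handed in; nothing more can be done
```

The job is done and handed in at about 30 s of the 134 s allowed. The lamp stands at the robot's left end of the row, so the order from the lamp is:
- **Left pad:** condenser, with the filter flat on top of it.
- **Middle pad:** objective.
- **Right pad:** eyepiece.

**Last checks:**
- The final scene and side pictures show all three parts upright in the middle of their pads and the filter seated on the condenser. By eye against the projected pad outlines, everything is within about 1–2 mm. The eyepiece on the right pad is the least certain, because its offset in the hand was measured from pixel values and not by viewing a picture.
- The oil bottle and swab jar look the same in both cameras as at the start; only image noise differs.
- The gripper was open and clear of everything at hand-in. The largest wrist force at the end of any move was about 6 N.

**Disagreements:** the different camera estimates of a position differed by 2–5 mm at first, and I settled them with close wrist views or measurements from the wrist camera. No check failed.

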